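# Pull the climate logger and blow out its socket

### The job

The display's climate logger has to be read out: pull it straight out of its sprung socket and lay it flat on the floor of the large shallow glazed bowl, without dropping it. When it lies there, blow the empty socket clean by pressing the blower bottle's nozzle cap fully down and letting it spring back up. Leave the bowl, the specimens and the other things on the shelf where they are.

Things in the scene. Friction and masses are not known exactly. Their poses are not given: they have to be found in the camera images.
- station: Fixed station: baseplate 150 x 270 x 12 mm with the logger's socket block and a clamped blower bottle. Origin on the shelf surface, z up; plate x -90..+60, y -135..+135 mm. Socket block x 0..50, y -97..-33, 84 mm high (steel detent stem on it to 99 mm, rises 4 mm). Bottle 52 mm dia. (clamp 60) at x -45, y +85. In front of the socket a rib 20 mm wide, top at 40 mm, x -80..-15, carries the logger.
- socket_mouth (a point): Centre of the socket's mouth in the block's front face, 57 mm above the shelf (station x 0, y -65 mm). Axes as the station's: the logger is pulled out along -x. A sprung roller in the socket holds a ridge on the plug: some 6 to 15 N to pull past it, within the first 10 mm, then it runs free; the plug is clear of the mouth after 36 mm.
- logger: Loose white box, no cable, about 0.16 kg: case 77 x 40 x 34 mm (x, y, z) with a black flat plug tongue to +x. Origin at mid overall length (114 mm) and width, at underside height; z up. Case x -57..+20, z 0..34; tongue x +20..+56, 30 wide, z 10..25 mm. Starts plugged in, level, underside 40 mm above the shelf, its x along the station's; fingers pass beside the rib to grip the 40 mm width.
- bowl: Loose round shallow clay bowl, blue glaze, 200 mm across the rim, 42 mm high, 0.9 kg, walls 5 mm flaring outward. Origin under its centre on the shelf, z up. The flat inner floor is about 150 mm across and 7 mm above the origin.
- bowl_floor (a point): Centre of the bowl's inner floor, 7 mm above the shelf, z up.
- nozzle_cap (a joint): Travel of the blower bottle's sprung cap in m: 0 up at rest, 0.008 fully down, moves straight down. About 4 N to start, 7 N fully down; springs back up by itself.
- nozzle_top (a point): Centre of the top of the round nozzle cap, 34 mm dia., 172 mm above the shelf when up; press it here from above. A thin look-only spout slopes down from its side to the socket.
- wulfenite: Bystander: orange wulfenite crystals on a grey rock slab 60 x 100 mm, 55 mm high. Origin under its centre.
- quartz: Bystander: brown smoky quartz point, six-sided, 48 mm dia., 78 mm high. Origin under its centre.
- basalt_bomb: Bystander: dark round rock with green olivine grains, 80 mm dia., 60 mm high. Origin under its centre.
- clay_cup: Bystander: small unglazed clay cup, 64 mm dia., 60 mm high. Origin under its centre.
- brush: Bystander: dusting brush lying flat along its x. Origin at the shelf surface, near its middle.
- sample_box: Bystander: closed cardboard box 90 x 120 x 50 mm. Origin under its centre.
- blank_label: Bystander: blank card 65 mm high in a wooden foot 50 x 90 mm. Origin under its centre.
Mind the look-alikes: they are no part of the job. Of the things like the logger, leave any that is purple; of the rest the smaller one is meant. Of the things that look like the bowl, the smaller one is meant.

How it is judged:
By the outcome, as a careful person would: the job done as asked, in the order asked, and still so for the second after the job is handed in, with the robot touching nothing.
It also fails if it takes over 50 s, if anything falls off the work surface, if the arm or the gripper's body presses on something with over 40 N, if the wrist force passes 120 N, or if a joint passes its speed limit or range.

### The arm

A 6-joint arm with a two-finger parallel gripper is mounted at the origin on the work surface. World frame = base frame: x ahead of the robot, y to its left, z up, the work surface at z = 0. Lengths are in m, angles in rad, forces in N, time in s.
With the tool pointing down it reaches from about 0.425 to 0.95 m from the base axis. Payload 3.5 kg.
Tool frame: the origin (TCP) lies on the centre line of the jaws, within the pads' length; the fingertips stand 14 mm ahead of it and the grasp point (between the pads) lies 5 mm behind it (tips_ahead is the distance from the TCP to the fingertips, in m); y points along the fingers, z is the direction in which the jaws open and shut, and the axes are right-handed (so a half turn about y gives the same grasp; the last joint's range is limited). The gripper opens to 85 mm and grips with 20 to 120 N. Pads are 22 mm wide; open, the fingers measure 114 mm over their backs; the gripper's body (76 mm by 85 mm) begins 54 mm behind the grasp point. The pads swing forward as they close: fully open they stand 13 mm farther back than shut.
Start: joints at [-1.325, 0.286, 1.577, -0, 1.279, -0.15], TCP at [0.26, -0.623, 0.223] pointing down, gripper open.
Joint ranges: [-2.77, 2.77], [-0.9, 2.22], [0.21, 2.48], [-1.53, 4.67], [0.24, 2.81], [-2.84, 2.84]. Speed limits (rad/s): [2.79, 2.79, 3.14, 3.14, 3.14, 3.14].

### API

Orientations are given as a unit quaternion [x, y, z, w].
In Python, from plant import get_state, read_camera, sign_off, tips_ahead gives the robot as it stands.
- The arm moves only by the tool send_rows, never from a script. Its argument "plan" is a list of rows, each a list of 2 entries, a list of its own where there are three numbers: the shift along the tool's x, y, z in units of 12 cm (1.0 is 12 cm), then the turn, a rotation vector about the tool's x, y, z in units of 360 degrees (1.0 is 360 degrees). In form: [[[tx, ty, tz], [rx, ry, rz]], ...]. A call has 1 to 12 rows; each row shifts and turns the commanded pose from where the row before left it, along the tool's axes as they then stand; what a row does not reach is not made up. A row lasts 1/10 s, in which the tool goes at most 50 mm and 8.59 degrees, less where a joint would pass 70% of its speed; a pose out of reach is approached as far as the arm can. A call with a number of a shift or a turn outside -1 to 1 is refused whole. A call with a gripper value outside its range is refused whole. "gripper" is the closure, from 0 (fully open) to 1 (shut), set as the call begins (left out, the last holds). The fingers move at their own pace and stop on an object; "grip_force" is the grip in N (left out, the last holds). Time passes only in rows, so rows that do not move let the fingers close. It gives the time, the measured TCP pose, the force and the opening at its end, in the units of the state.
- get_state(): the state, without advancing time (a new reading comes with each control period).
- read_camera(name): name is "side" or "top"; returns a dict with "img" (400x640x3 uint8, blue, green, red), "fx", "fy", "cx", "cy" (pixels), "world_from_camera" (4x4, takes a point from camera to world coordinates). Camera axes: x right, y down, z forward; pixel columns grow to the right and rows downward; lengths in m; the calibration is good to about 2 mm. A picture is of the moment at which its call begins. There is no depth.
- sign_off(): hands the job in, once; it reports no verdict.
The state is a dict: "time": time; "qpos": joint angles; "dq": joint speeds; "joint_efforts": joint torques, N m; "eef_pos": TCP position; "tcp_rot": TCP orientation; "contact_force": force on the tool from outside, world axes, zero at the start; "wrist_torque": the same for the moment, N m; "opening": opening from 0.0 (shut) to 1.0 (fully open).
Only numpy, scipy, OpenCV 4.12 (cv2) and the standard library are available. Lean on these libraries where they do the work, as an engineer would, in place of code of your own. Each camera call takes 0.05 s, during which the arm holds its last target. There are 200 camera calls.

## Working session

There is one attempt and no reset: what is moved stays moved. The work goes in short steps, Python scripts to look and compute and a tool call to move; the robot and the scene stay as the last step left them, time stands still between calls to the robot, and variables do not carry over. Pictures are saved under pics/ and viewed, about 8 in all and at most 12, crops included, and the job is handed in when it is done.

Besides the shell and the picture viewer there is one more tool, called after "Request:" by a JSON object that holds its "method" and its "body", one argument or row to a line. send_rows: Moves the arm, as the interface text tells. Its arguments: {"type":"object","properties":{"plan":{"type":"array"},"gripper":{"type":"number"},"grip_force":{"type":"number"}},"required":["plan"]}

```bash
mkdir -p pics; ls; python3 - <<'E'
from plant import get_state, read_camera, tips_ahead
import cv2,numpy as np
print(get_state(), tips_ahead)
for n in("top","side"):
    c=read_camera(n); cv2.imwrite(f"pics/{n}0.png",c["img"]); print(n,c["fx"],c["fy"],c["cx"],c["cy"],np.round(c["world_from_camera"],4).tolist())
E
```

```text
pics
{'time': 0.0, 'qpos': array([-1.32501674e+00,  2.87196097e-01,  1.57822276e+00,  3.51124025e-05,
        1.27858629e+00, -1.49976578e-01]), 'dq': array([ 8.61814459e-04, -2.02827134e-03, -3.73351043e-04,  1.40151344e-05,
        6.65012624e-04,  7.42390086e-04]), 'joint_efforts': array([ 9.25351947e-05, -4.05981982e+01, -2.92628556e+01, -1.66676573e-04,
        5.83234476e-03, -7.15332988e-06]), 'eef_pos': array([ 0.26009607, -0.62212563,  0.22130214]), 'tcp_rot': array([-0.13903495,  0.69416099, -0.69245592,  0.13897701]), 'contact_force': array([-0.3125588 ,  0.39992022,  0.14067675]), 'wrist_torque': array([0.03774514, 0.00356211, 0.01036393]), 'opening': 1.0013450572400249} 0.014
top 478.2029647016081 478.2029647016081 321.422260049493 207.33009388260933 [[0.0176, -0.9861, 0.1652, 0.2751], [-0.9998, -0.0179, -0.0002, -0.0104], [0.0031, -0.1651, -0.9863, 1.6299], [0.0, 0.0, 0.0, 1.0]]
side 425.45434541749984 425.45434541749984 314.48864102929053 201.62069207820258 [[-0.989, -0.0933, 0.115, 0.3631], [-0.1478, 0.5727, -0.8063, 1.1373], [0.0093, -0.8145, -0.5801, 0.9382], [0.0, 0.0, 0.0, 1.0]]
```

View pics/top0.png

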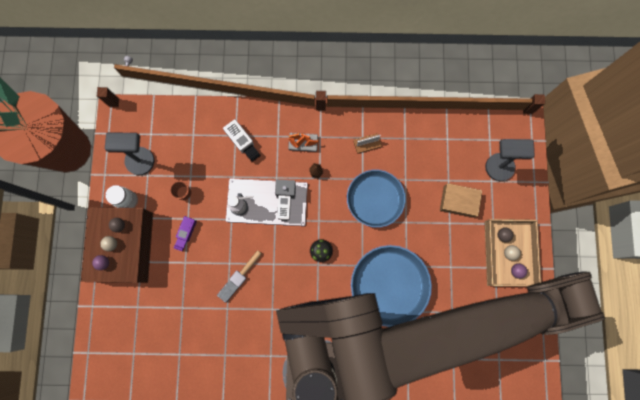

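View pics/side0.png

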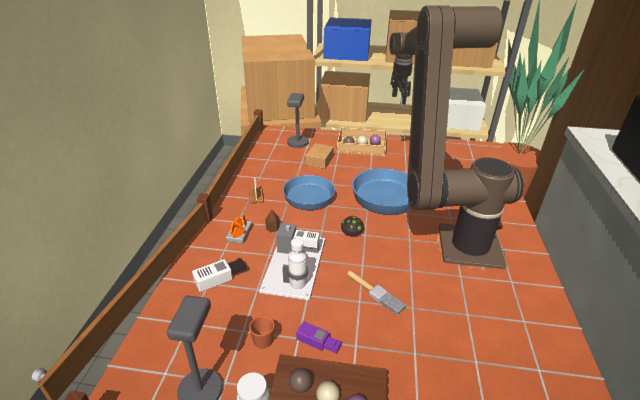

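The top view shows the small bowl at (377,198) and the station plate around (267,202). The block is at (285,187), the white logger at (284,205) and the bottle at (238,205). The larger bowl at (392,285), the unplugged white logger at (240,140) and the purple one at (185,233) are look-alikes. Next I'll measure the station and the bowl.

```bash
cat > h.py <<'E'
import cv2,numpy as np
from plant import get_state, read_camera
from scipy.spatial.transform import Rotation as R
def ray(c,u,v):
    T=np.array(c["world_from_camera"]); d=T[:3,:3]@[(u-c["cx"])/c["fx"],(v-c["cy"])/c["fy"],1]
    return T[:3,3],d
def onz(c,u,v,z):
    o,d=ray(c,u,v); return o+d*(z-o[2])/d[2]
def pix(c,p):
    T=np.linalg.inv(c["world_from_camera"]); q=T[:3,:3]@p+T[:3,3]
    return np.array([c["fx"]*q[0]/q[2]+c["cx"],c["fy"]*q[1]/q[2]+c["cy"]])
def tri(c1,p1,c2,p2):
    o1,d1=ray(c1,*p1);o2,d2=ray(c2,*p2)
    s=np.linalg.lstsq(np.c_[d1,-d2],o2-o1,rcond=None)[0]
    a,b=o1+d1*s[0],o2+d2*s[1]; return (a+b)/2,np.linalg.norm(a-b)
def crop(c,x0,y0,x1,y1,k,name):
    cv2.imwrite(name,cv2.resize(c["img"][y0:y1,x0:x1],None,fx=k,fy=k,interpolation=cv2.INTER_CUBIC))
E
python3 - <<'E'
from h import *
t=read_camera("top");s=read_camera("side")
crop(t,215,165,325,240,7,"pics/t1.png"); crop(s,250,210,340,305,6,"pics/s1.png")
for c,n,b in((t,"top",(330,160,420,240)),(s,"side",(275,165,345,215))):
    im=c["img"];hsv=cv2.cvtColor(im,cv2.COLOR_BGR2HSV)
    m=cv2.inRange(hsv,(95,90,30),(125,255,255)); M=np.zeros_like(m); x0,y0,x1,y1=b; M[y0:y1,x0:x1]=m[y0:y1,x0:x1]
    cs,_=cv2.findContours(M,cv2.RETR_EXTERNAL,cv2.CHAIN_APPROX_NONE)
    k=max(cs,key=cv2.contourArea); 
    if n=="top":
        e=cv2.fitEllipse(k); P=np.array([onz(c,p[0][0],p[0][1],.042)[:2] for p in k]).astype(np.float32)
        print(e,onz(c,*e[0],.042), cv2.minEnclosingCircle(P))
    else: print(cv2.boundingRect(k))
# plate mask (top): white
hsv=cv2.cvtColor(t["img"],cv2.COLOR_BGR2HSV)
m=cv2.inRange(hsv,(0,0,60),(180,70,255)); M=np.zeros_like(m);M[165:240,215:325]=m[165:240,215:325]
cs,_=cv2.findContours(M,cv2.RETR_EXTERNAL,cv2.CHAIN_APPROX_NONE);k=max(cs,key=cv2.contourArea)
P=np.array([onz(t,p[0][0],p[0][1],.012)[:2] for p in k]).astype(np.float32)
print("plate",cv2.boundingRect(k),cv2.minAreaRect(P))
E
```

```text
((376.0296630859375, 198.09486389160156), (54.00550079345703, 56.24542236328125), 112.38226318359375) [ 0.575955   -0.19463884  0.042     ] ((0.5767761468887329, -0.1948973834514618), 0.09636422991752625)
(284, 176, 51, 34)
plate (215, 166, 93, 66) ((0.5764006972312927, 0.19757357239723206), (0.21431271731853485, 0.32252436876296997), 5.770267009735107)
```

View pics/t1.png

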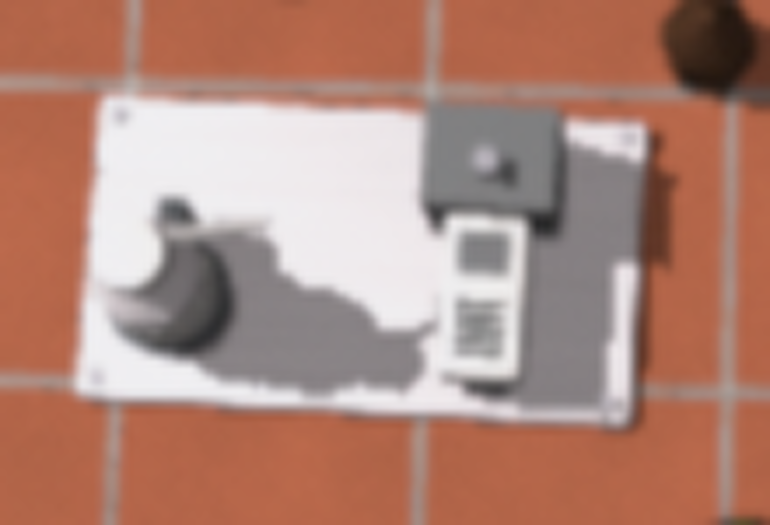

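View pics/s1.png

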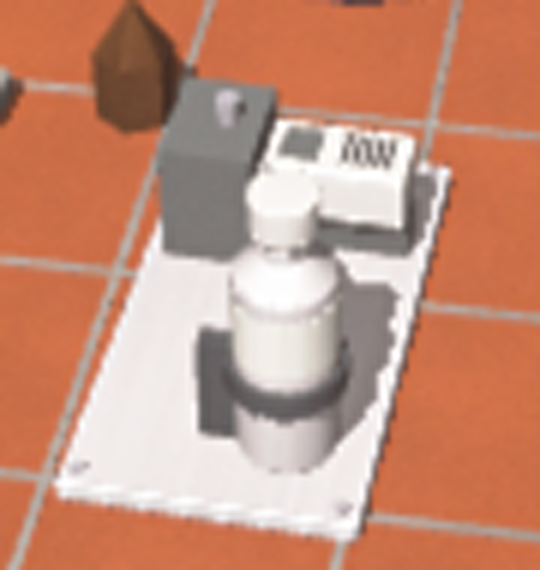

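The crops show the plate corners clearly (top crop: TL 103,96; TR 649,123; BR 631,426; BL 76,396). They also show the logger top in front of the grey block, and the round cap at side crop (283,187). Next I fit a rigid pose and check it against the logger top, stem and cap.

```bash
cat >> h.py <<'E'
def fit(A,B):
    a=A.mean(0);b=B.mean(0);U,S,V=np.linalg.svd((A-a).T@(B-b));Q=V.T@U.T
    return np.arctan2(Q[1,0],Q[0,0]),b-Q@a,Q
E
python3 - <<'E'
from h import *
t=read_camera("top");s=read_camera("side")
T=lambda x,y:(215+(x+.5)/7-.5,165+(y+.5)/7-.5)
S=lambda x,y:(250+(x+.5)/6-.5,210+(y+.5)/6-.5)
A=np.array([[60,135],[60,-135],[-90,-135],[-90,135]])/1000
for c,f,px in((t,T,[(103,96),(649,123),(631,426),(76,396)]),):
    B=np.array([onz(c,*f(*p),.012)[:2] for p in px]); a,o,Q=fit(A,B); print("plate",a,o,np.round((A@Q.T+o-B)*1e3,1).tolist())
# logger top
L=np.array([onz(t,*T(*p),.074)[:2] for p in[(446,213),(530,217),(519,380),(440,374)]]);print("logger top c",L.mean(0),"stn",Q.T@(L.mean(0)-o)*1e3, np.round((L-o)@Q*1e3,1).tolist())
c=onz(t,*T(486,158),.099)[:2];print("stem",Q.T@(c-o)*1e3)
B=onz(s,*S(283,187),.172)[:2];print("cap side",B,Q.T@(B-o)*1e3)
for p in[(57,490),(355,532),(450,172)]:
    b=onz(s,*S(*p),.012)[:2];print("side corner",(Q.T@(b-o)*1e3).round(1))
print("expected cap",Q@[-.045,.085]+o,"loggercase",Q@[-.0385,-.065]+o,"mouth",Q@[0,-.065]+o)
E
```

```text
plate -0.034915052380218074 [0.57758131 0.17720042] [[0.1, -0.1], [-0.6, 0.4], [0.5, 0.3], [0.1, -0.6]]
logger top c [0.53509314 0.11380225] stn [-40.24917367 -64.84270498] [[-1.6, -44.4], [-1.4, -84.2], [-79.4, -84.0], [-78.5, -46.8]]
stem [ 20.74824069 -63.75452775]
cap side [0.53576049 0.2635476 ] [-44.80953482  84.83467794]
side corner [ 56.4 142.4]
side corner [-89.7 141. ]
side corner [ -91.1 -126.7]
expected cap [0.53557592 0.26371947] loggercase [0.53683576 0.11358399] mouth [0.5753123  0.11224003]
```

Station, logger, stem and cap agree to about 2 mm in the top view. I'll set up the move helper.

```bash
cat >> h.py <<'E'
YAW=-.0349; O=np.array([.5776,.1772]); CY,SY=np.cos(YAW),np.sin(YAW); Q=np.array([[CY,-SY],[SY,CY]])
def stn(x,y,z): return np.r_[Q@[x,y]+O,z]
def Rt(yaw=YAW):  # tool y down, tool z along +-station y
    return np.array([[CY,0,-SY],[SY,0,CY],[0,-1,0]]) if yaw==YAW else (R.from_euler('z',yaw)*R.from_matrix([[1,0,0],[0,0,1],[0,-1,0]])).as_matrix()
def go(p,yaw=YAW):
    s=get_state(); r=R.from_quat(s["tcp_rot"]); 
    best=min([R.from_matrix(Rt(yaw))*R.from_euler('y',k) for k in(0,np.pi)],key=lambda g:(r.inv()*g).magnitude())
    d=r.inv()*best
    print("t",round(s["time"],2),"pos",s["eef_pos"].round(4),"F",s["contact_force"].round(1),"open",round(float(s["opening"]),3),"q",s["qpos"].round(2))
    print("rot units",(d.as_rotvec()/2/np.pi).round(4),"shift now",(r.inv().apply(p-s["eef_pos"])/.12).round(3),"shift after turn",(best.inv().apply(p-s["eef_pos"])/.12).round(3))
    print("axes tool (cols)",r.as_matrix().round(2).tolist())
E
python3 -c "
from h import *
go(stn(-.0405,-.065,.2))"
```

```text
t 0.3 pos [ 0.2602 -0.6226  0.2222] F [ 0.7  0.  -0.4] open 1.0 q [-1.33  0.29  1.58  0.    1.28 -0.15]
rot units [0.0001 0.0685 0.    ] shift now [-4.477  0.19  -4.778] shift after turn [-2.073  0.185 -6.211]
axes tool (cols) [[-0.92, -0.0, 0.39], [-0.39, 0.0, -0.92], [-0.0, -1.0, -0.0]]
```

Request:
{"method": "send_rows", "body": {
  "plan": [
    [[0,0,0],[0,0.017,0]],
    [[0,0,0],[0,0.017,0]],
    [[0,0,0],[0,0.017,0]],
    [[0,0,0],[0,0.0175,0]],
    [[-0.12,0,-0.36],[0,0,0]],
    [[-0.12,0,-0.36],[0,0,0]],
    [[-0.12,0,-0.36],[0,0,0]],
    [[-0.12,0,-0.36],[0,0,0]],
    [[-0.12,0,-0.36],[0,0,0]],
    [[-0.12,0,-0.36],[0,0,0]],
    [[-0.12,0,-0.36],[0,0,0]],
    [[-0.12,0,-0.36],[0,0,0]]
  ],
  "gripper": 0,
  "grip_force": 60
}}

```text
time: 1.5
eef_pos: [0.3876, -0.2796, 0.2229]
tcp_rot: [-0.013, -0.707, 0.707, 0.012]
contact_force: [1.0, -0.1, -0.6]
opening: 1.001
```

Request:
{"method": "send_rows", "body": {
  "plan": [
    [[-0.12,0,-0.36],[0,0,0]],
    [[-0.12,0,-0.36],[0,0,0]],
    [[-0.12,0,-0.36],[0,0,0]],
    [[-0.12,0,-0.36],[0,0,0]],
    [[-0.12,0,-0.36],[0,0,0]],
    [[-0.12,0,-0.36],[0,0,0]],
    [[-0.12,0,-0.36],[0,0,0]],
    [[-0.12,0,-0.36],[0,0,0]],
    [[0,0,0],[0,0,0]],
    [[0,0,0],[0,0,0]]
  ]
}}

```text
time: 2.5
eef_pos: [0.5143, 0.0609, 0.2226]
tcp_rot: [-0.011, -0.707, 0.707, 0.012]
contact_force: [0.6, -0.3, 0.0]
opening: 0.995
```

```bash
python3 -c "
from h import *
go(stn(-.0405,-.065,.12))"
```

```text
t 2.5 pos [0.5143 0.0609 0.2226] F [ 0.6 -0.3  0. ] open 0.995 q [-0.08 -0.06  1.96 -0.    1.25  1.52]
rot units [-0.0001  0.0005  0.0001] shift now [-0.158  0.854 -0.445] shift after turn [-0.156  0.855 -0.446]
axes tool (cols) [[-1.0, -0.0, -0.03], [0.03, -0.0, -1.0], [0.0, -1.0, 0.0]]
```

Move above and descend to TCP z = 0.12 (tips above the logger), then look closely.

Request:
{"method": "send_rows", "body": {
  "plan": [
    [[-0.08,0,-0.22],[0,0,0]],
    [[-0.076,0,-0.225],[0,0,0]],
    [[0,0.21,0],[0,0,0]],
    [[0,0.21,0],[0,0,0]],
    [[0,0.21,0],[0,0,0]],
    [[0,0.21,0],[0,0,0]],
    [[0,0,0],[0,0,0]]
  ]
}}

```text
time: 3.2
eef_pos: [0.5318, 0.111, 0.1179]
tcp_rot: [-0.01, -0.707, 0.707, 0.016]
contact_force: [0.2, -0.4, -0.2]
opening: 0.997
```

```bash
python3 -c "
from h import *
go(stn(-.0405,-.065,.054))
t=read_camera('top');s=read_camera('side')
a=cv2.resize(t['img'][150:230,220:320],(800//2,320));b=cv2.resize(s['img'][200:280,255:355],(400,320))
cv2.imwrite('pics/c1.png',cv2.resize(np.hstack([a,b]),None,fx=1,fy=1.6))"
```

```text
t 3.2 pos [0.5318 0.111  0.1179] F [ 0.2 -0.4 -0.2] open 0.997 q [ 0.02  0.12  1.98 -0.    1.05  1.63]
rot units [-0.0001 -0.0003  0.0014] shift now [-0.029  0.532 -0.023] shift after turn [-0.024  0.532 -0.023]
axes tool (cols) [[-1.0, -0.01, -0.04], [0.04, -0.0, -1.0], [0.01, -1.0, 0.0]]
```

View pics/c1.png

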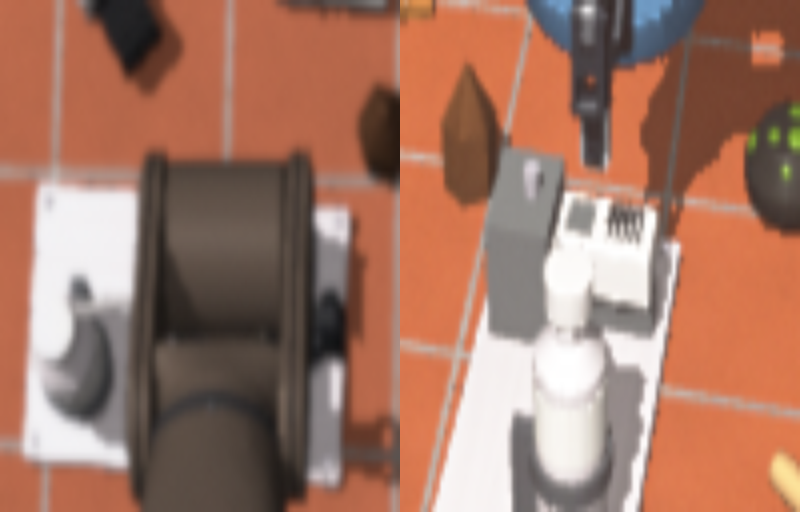

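The top view is hidden by the wrist. The side view shows the fingertip (303,225 px) above the logger's top (about 303-318, 230-241 px). I'll check the projections.

```bash
python3 -c "
from h import *
s=read_camera('side')
f=lambda p:np.round(((pix(s,p)-[255,200])*[4,6.4]+[400,0]))
for x,y in((-.0015,-.045),(-.0015,-.085),(-.0785,-.085),(-.0785,-.045)): print('logger',f(stn(x,y,.074)))
st=get_state();e=st['eef_pos'];r=R.from_quat(st['tcp_rot']).as_matrix()
for h in (0,.014): 
  for w in(.0425,-.0425): print('tip',f(e+r[:,1]*h+r[:,2]*w))
print('cap',f(stn(-.045,.085,.172)),'stem',f(stn(.025,-.065,.099)))
go(stn(-.0405,-.065,.054))
"
```

```text
logger [551. 232.]
logger [562. 181.]
logger [656. 200.]
logger [647. 251.]
tip [614.  83.]
tip [592. 189.]
tip [614. 105.]
tip [592. 212.]
cap [567. 261.] stem [523. 160.]
t 3.35 pos [0.5358 0.1118 0.1233] F [-0.3  0.3 -0.3] open 0.999 q [ 0.02  0.11  1.97 -0.    1.06  1.63]
rot units [-0.     -0.0002 -0.0003] shift now [ 0.01   0.577 -0.015] shift after turn [ 0.009  0.577 -0.015]
axes tool (cols) [[-1.0, 0.0, -0.04], [0.04, -0.0, -1.0], [-0.0, -1.0, 0.0]]
```

The predicted tip is lower than what I saw, so I'll take a closer look at the fingers.

```bash
python3 -c "
from h import *
s=read_camera('side')
crop(s,280,165,350,255,6,'pics/s2.png')
f=lambda p:np.round((pix(s,p)-[280,165])*6)
st=get_state();e=st['eef_pos'];r=R.from_quat(st['tcp_rot']).as_matrix()
for h in (-.059,0,.014): 
  for w in(.0425,-.0425,-.057): print(h,w,f(e+r[:,1]*h+r[:,2]*w))
print(st['time'],e,f(stn(-.0785,-.045,.074)),f(stn(-.0785,-.085,.074)))
"
```

```text
-0.059 0.0425 [171. 196.]
-0.059 -0.0425 [137. 293.]
-0.059 -0.057 [131. 311.]
0 0.0425 [170. 287.]
0 -0.0425 [137. 387.]
0 -0.057 [131. 405.]
0.014 0.0425 [170. 308.]
0.014 -0.0425 [137. 408.]
0.014 -0.057 [131. 426.]
3.4 [0.53625933 0.11203632 0.12388363] [221. 446.] [234. 397.]
```

View pics/s2.png

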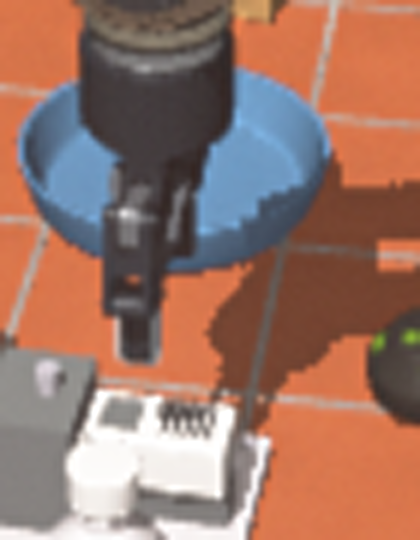

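```bash
python3 -c "
from h import *
s=read_camera('side');crop_=cv2.imread('pics/side0.png')[40:115,375:425]
cv2.imwrite('pics/s0c.png',cv2.resize(crop_,None,fx=6,fy=6,interpolation=cv2.INTER_CUBIC))
e=np.array([.26,-.6224,.222]);r=R.from_quat([-0.139,.6942,-.6925,.139]).as_matrix()
for h in(-.059,0,.014):
  for w in(-.0425,.0425): print(h,w,np.round((pix(s,e+r[:,1]*h+r[:,2]*w)-[375,40])*6))
"
```

```text
-0.059 -0.0425 [170. 331.]
-0.059 0.0425 [121. 288.]
0 -0.0425 [159. 412.]
0 0.0425 [111. 366.]
0.014 -0.0425 [156. 431.]
0.014 0.0425 [109. 385.]
```

View pics/s0c.png

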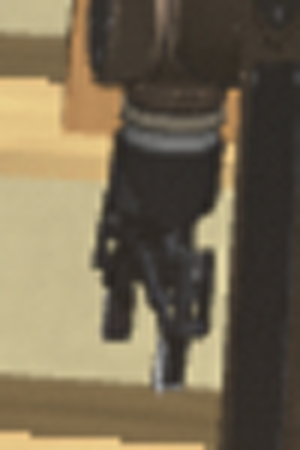

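In both views the open fingertips stand about 18 mm higher than the spec implies. I'll descend part way and look again.

Request:
{"method": "send_rows", "body": {
  "plan": [
    [[0,0.13,-0.005],[0,0,0]],
    [[0,0.13,-0.005],[0,0,0]],
    [[0,0.13,0],[0,0,0]],
    [[0,0.12,0],[0,0,0]],
    [[0,0,0],[0,0,0]],
    [[0,0,0],[0,0,0]]
  ]
}}

```text
time: 4.05
eef_pos: [0.5346, 0.114, 0.0598]
tcp_rot: [-0.012, -0.707, 0.707, 0.013]
contact_force: [-0.3, -0.5, -0.8]
opening: 1.0
```

```bash
python3 -c "
from h import *
s=read_camera('side')
go(stn(-.0405,-.065,.054))
crop(s,270,185,350,265,7,'pics/s3.png')
f=lambda p:np.round((pix(s,p)-[270,185])*7)
st=get_state();e=st['eef_pos'];r=R.from_quat(st['tcp_rot']).as_matrix()
for h in (-.059,0,.014): 
  for w in(.0425,-.0425): print(h,w,f(e+r[:,1]*h+r[:,2]*w))
"
```

```text
t 4.1 pos [0.5353 0.114  0.0607] F [ 0.9 -0.7  0.3] open 0.995 q [ 0.02  0.2   2.   -0.    0.94  1.63]
rot units [-0.      0.0001 -0.    ] shift now [0.004 0.056 0.003] shift after turn [0.004 0.056 0.003]
axes tool (cols) [[-1.0, 0.0, -0.03], [0.03, -0.0, -1.0], [-0.0, -1.0, 0.0]]
-0.059 0.0425 [270. 205.]
-0.059 -0.0425 [232. 322.]
0 0.0425 [270. 306.]
0 -0.0425 [233. 425.]
0.014 0.0425 [270. 329.]
0.014 -0.0425 [233. 449.]
```

View pics/s3.png

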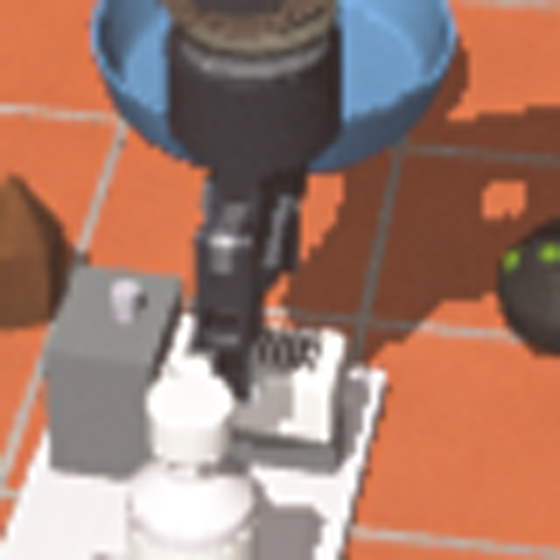

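The near fingertip at (237,395) is still about 10 mm above the logger's top edge, while the TCP reads 0.061. I'll creep down while watching the force.

Request:
{"method": "send_rows", "body": {
  "plan": [
    [[0,0.03,0],[0,0,0]],
    [[0,0.03,0],[0,0,0]],
    [[0,0.03,0],[0,0,0]],
    [[0,0,0],[0,0,0]]
  ]
}}

```text
time: 4.5
eef_pos: [0.5346, 0.1139, 0.0494]
tcp_rot: [-0.012, -0.707, 0.707, 0.013]
contact_force: [-0.8, 0.7, -0.5]
opening: 0.996
```

Request:
{"method": "send_rows", "body": {
  "plan": [
    [[0,0.03,0],[0,0,0]],
    [[0,0.03,0],[0,0,0]],
    [[0,0.02,0],[0,0,0]],
    [[0,0,0],[0,0,0]]
  ]
}}

```text
time: 4.9
eef_pos: [0.5346, 0.1139, 0.0397]
tcp_rot: [-0.012, -0.707, 0.707, 0.013]
contact_force: [-0.1, -0.9, -0.4]
opening: 1.001
```

```bash
python3 -c "
from h import *
s=read_camera('side')
go(stn(-.0405,-.065,.040))
crop(s,270,185,350,265,7,'pics/s4.png')
"
```

```text
t 4.95 pos [0.5348 0.1139 0.04  ] F [0.  0.5 1.3] open 0.999 q [0.02 0.23 2.01 0.   0.9  1.63]
rot units [-0.      0.0001  0.0001] shift now [-0.     0.     0.002] shift after turn [-0.     0.     0.002]
axes tool (cols) [[-1.0, -0.0, -0.03], [0.03, -0.0, -1.0], [0.0, -1.0, 0.0]]
```

View pics/s4.png

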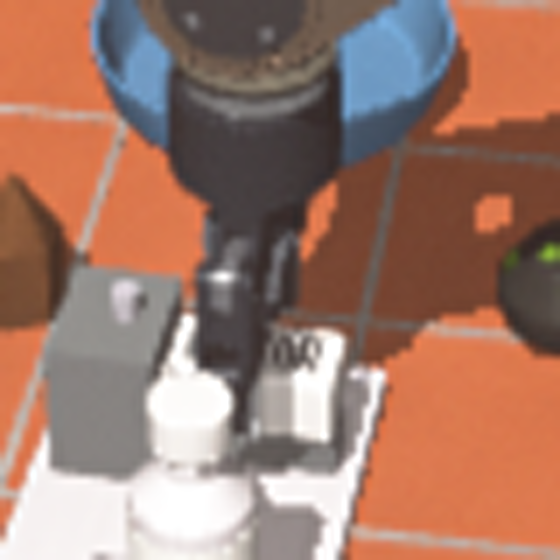

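No contact on the way down. In the image the tip now appears about 12 mm below the logger's top. The tip offset matters for laying the logger down, so I'll calibrate it by touching bare shelf at about (0.55,-0.03) with the jaws set to about 40 mm.

Request:
{"method": "send_rows", "body": {
  "plan": [
    [[0,-0.35,0],[0,0,0]],
    [[0,-0.35,0],[0,0,0]],
    [[0,0,0.3],[0,0,0]],
    [[-0.05,0,0.3],[0,0,0]],
    [[-0.05,0,0.3],[0,0,0]],
    [[0,0,0.3],[0,0,0]],
    [[0,0,0],[0,0,0]]
  ]
}}

```text
time: 5.65
eef_pos: [0.5424, -0.0339, 0.1248]
tcp_rot: [-0.014, -0.707, 0.707, 0.013]
contact_force: [0.7, 0.2, 0.2]
opening: 0.999
```

Request:
{"method": "send_rows", "body": {
  "plan": [
    [[0,0.2,0],[0,0,0]],
    [[0,0.2,0],[0,0,0]],
    [[0,0.2,0],[0,0,0]],
    [[0,0.1,0],[0,0,0]],
    [[0,0,0],[0,0,0]],
    [[0,0,0],[0,0,0]]
  ],
  "gripper": 0.53
}}

```text
time: 6.25
eef_pos: [0.5426, -0.0301, 0.041]
tcp_rot: [-0.012, -0.707, 0.707, 0.012]
contact_force: [-0.3, -0.4, 0.5]
opening: 0.471
```

```bash
python3 -c "
from h import *
go(np.array([.55,-.03,.014]))
"
```

```text
t 6.25 pos [ 0.5426 -0.0301  0.041 ] F [-0.3 -0.4  0.5] open 0.471 q [-0.24  0.23  2.02  0.    0.9   1.36]
rot units [-0.      0.0001 -0.0001] shift now [-0.062  0.225 -0.003] shift after turn [-0.062  0.225 -0.003]
axes tool (cols) [[-1.0, 0.0, -0.03], [0.03, -0.0, -1.0], [-0.0, -1.0, 0.0]]
```

Request:
{"method": "send_rows", "body": {
  "plan": [
    [[0,0.1,0],[0,0,0]],
    [[0,0.08,0],[0,0,0]],
    [[0,0,0],[0,0,0]],
    [[0,0.015,0],[0,0,0]],
    [[0,0.015,0],[0,0,0]],
    [[0,0,0],[0,0,0]]
  ]
}}

```text
time: 6.85
eef_pos: [0.5421, -0.0304, 0.0151]
tcp_rot: [0.012, 0.707, -0.707, -0.012]
contact_force: [-0.4, 0.0, -0.3]
opening: 0.47
```

Request:
{"method": "send_rows", "body": {
  "plan": [
    [[0,0.015,0],[0,0,0]],
    [[0,0.015,0],[0,0,0]],
    [[0,0.015,0],[0,0,0]],
    [[0,0,0],[0,0,0]]
  ]
}}

```text
time: 7.25
eef_pos: [0.5418, -0.0303, 0.0094]
tcp_rot: [0.012, 0.707, -0.707, -0.012]
contact_force: [0.3, 0.1, 0.3]
opening: 0.468
```

Request:
{"method": "send_rows", "body": {
  "plan": [
    [[0,0.012,0],[0,0,0]],
    [[0,0.012,0],[0,0,0]],
    [[0,0,0],[0,0,0]]
  ]
}}

```text
time: 7.55
eef_pos: [0.5419, -0.0303, 0.0066]
tcp_rot: [0.012, 0.707, -0.707, -0.012]
contact_force: [0.6, -0.7, 0.1]
opening: 0.467
```

Request:
{"method": "send_rows", "body": {
  "plan": [
    [[0,0.012,0],[0,0,0]],
    [[0,0.012,0],[0,0,0]],
    [[0,0,0],[0,0,0]]
  ]
}}

```text
time: 7.85
eef_pos: [0.5418, -0.0303, 0.0037]
tcp_rot: [0.012, 0.707, -0.707, -0.012]
contact_force: [0.3, -0.1, -0.2]
opening: 0.47
```

Request:
{"method": "send_rows", "body": {
  "plan": [
    [[0,0.015,0],[0,0,0]],
    [[0,0.015,0],[0,0,0]],
    [[0,0,0],[0,0,0]]
  ]
}}

```text
time: 8.15
eef_pos: [0.5418, -0.0303, 0.0]
tcp_rot: [0.012, 0.707, -0.707, -0.012]
contact_force: [-0.2, -0.2, -0.3]
opening: 0.469
```

Request:
{"method": "send_rows", "body": {
  "plan": [
    [[0,0.015,0],[0,0,0]],
    [[0,0.015,0],[0,0,0]],
    [[0,0,0],[0,0,0]]
  ]
}}

```text
time: 8.45
eef_pos: [0.5418, -0.0303, -0.0036]
tcp_rot: [0.012, 0.707, -0.707, -0.012]
contact_force: [-0.7, 0.1, 0.2]
opening: 0.472
```

Request:
{"method": "send_rows", "body": {
  "plan": [
    [[0,0.015,0],[0,0,0]],
    [[0,0.015,0],[0,0,0]],
    [[0,0,0],[0,0,0]]
  ]
}}

```text
time: 8.75
eef_pos: [0.5418, -0.0303, -0.0072]
tcp_rot: [0.012, 0.707, -0.707, -0.012]
contact_force: [-0.5, 0.0, 0.7]
opening: 0.473
```

Request:
{"method": "send_rows", "body": {
  "plan": [
    [[0,0.015,0],[0,0,0]],
    [[0,0.015,0],[0,0,0]],
    [[0,0,0],[0,0,0]]
  ]
}}

```text
time: 9.05
eef_pos: [0.5423, -0.0304, -0.0101]
tcp_rot: [-0.012, -0.707, 0.707, 0.012]
contact_force: [-1.9, 0.4, 3.0]
opening: 0.469
```

Request:
{"method": "send_rows", "body": {
  "plan": [
    [[0,0.015,0],[0,0,0]],
    [[0,0.015,0],[0,0,0]],
    [[0,0,0],[0,0,0]]
  ]
}}

```text
time: 9.35
eef_pos: [0.5424, -0.0305, -0.0102]
tcp_rot: [0.011, 0.707, -0.707, -0.013]
contact_force: [-10.6, 1.5, 25.7]
opening: 0.471
```

Request:
{"method": "send_rows", "body": {
  "plan": [
    [[0,0.015,0],[0,0,0]],
    [[0,0.015,0],[0,0,0]],
    [[0,0,0],[0,0,0]]
  ]
}}

```text
time: 9.65
eef_pos: [0.5424, -0.0305, -0.0103]
tcp_rot: [0.01, 0.707, -0.707, -0.014]
contact_force: [-20.3, 3.3, 47.7]
opening: 0.471
```

Contact came at TCP z = -0.010 with the jaws at 40 mm, so the tips really stand about 10 mm behind the reported TCP. I'll apply that offset from here: grip with TCP z about 0.035, which puts the tips at 0.045. Now I go back above the logger.

Request:
{"method": "send_rows", "body": {
  "plan": [
    [[0,-0.1,0],[0,0,0]],
    [[0,-0.3,0],[0,0,0]],
    [[0,-0.4,0],[0,0,0]],
    [[0,-0.4,0],[0,0,0]],
    [[0.03,0,-0.3],[0,0,0]],
    [[0.03,0,-0.3],[0,0,0]],
    [[0,0,-0.3],[0,0,0]],
    [[0,0,-0.3],[0,0,0]],
    [[0,0,0],[0,0,0]]
  ],
  "gripper": 0
}}

```text
time: 10.55
eef_pos: [0.5393, 0.1171, 0.1261]
tcp_rot: [0.011, 0.707, -0.707, -0.011]
contact_force: [0.2, 0.2, -0.3]
opening: 0.998
```

```bash
python3 -c "
from h import *
go(stn(-.0405,-.065,.034))
"
```

```text
t 10.55 pos [0.5393 0.1171 0.1261] F [ 0.2  0.2 -0.3] open 0.998 q [0.03 0.12 1.96 0.   1.06 1.63]
rot units [0.0002 0.0007 0.    ] shift now [0.036 0.768 0.03 ] shift after turn [0.036 0.768 0.03 ]
axes tool (cols) [[-1.0, -0.0, -0.03], [0.03, 0.0, -1.0], [0.0, -1.0, -0.0]]
```

Request:
{"method": "send_rows", "body": {
  "plan": [
    [[0.03,0,0.025],[0,0.0005,0]],
    [[0,0.2,0],[0,0,0]],
    [[0,0.2,0],[0,0,0]],
    [[0,0.2,0],[0,0,0]],
    [[0,0.16,0],[0,0,0]],
    [[0,0,0],[0,0,0]],
    [[0,0,0],[0,0,0]]
  ]
}}

```text
time: 11.25
eef_pos: [0.536, 0.1097, 0.0351]
tcp_rot: [-0.014, -0.707, 0.707, 0.014]
contact_force: [0.3, -0.3, 0.5]
opening: 0.999
```

Request:
{"method": "send_rows", "body": {
  "plan": [
    [[0,0,0],[0,0,0]],
    [[0,0,0],[0,0,0]],
    [[0,0,0],[0,0,0]],
    [[0,0,0],[0,0,0]]
  ],
  "gripper": 0.45
}}

```text
time: 11.65
eef_pos: [0.5368, 0.1111, 0.0361]
tcp_rot: [0.014, 0.707, -0.707, -0.013]
contact_force: [0.4, -0.5, 1.2]
opening: 0.552
```

Request:
{"method": "send_rows", "body": {
  "plan": [
    [[0,0,0],[0,0,0]],
    [[0,0,0],[0,0,0]],
    [[0,0,0],[0,0,0]],
    [[0,0,0],[0,0,0]]
  ],
  "gripper": 0.65,
  "grip_force": 50
}}

```text
time: 12.05
eef_pos: [0.5365, 0.1122, 0.0363]
tcp_rot: [0.013, 0.708, -0.706, -0.013]
contact_force: [-2.1, 5.8, 6.1]
opening: 0.464
```

```bash
python3 -c "
from h import *
go(stn(-.0405,-.065,.034)); print(get_state()['wrist_torque'])
"
```

```text
t 12.05 pos [0.5365 0.1122 0.0363] F [-2.1  5.8  6.1] open 0.464 q [0.02 0.24 2.01 0.   0.89 1.63]
rot units [ 0.0003 -0.0004 -0.0001] shift now [ 0.015  0.019 -0.012] shift after turn [ 0.015  0.019 -0.012]
axes tool (cols) [[-1.0, 0.0, -0.04], [0.04, 0.0, -1.0], [-0.0, -1.0, -0.0]]
[0.8153329  0.25481242 0.15108068]
```

Gripped at 0.464 (about 39.5 mm), so the logger's width is right. I relax the small side force, then pull along tool +x (station -x).

Request:
{"method": "send_rows", "body": {
  "plan": [
    [[0,-0.005,-0.01],[0,0,0]],
    [[0.03,0,0],[0,0,0]],
    [[0.03,0,0],[0,0,0]],
    [[0.03,0,0],[0,0,0]],
    [[0.03,0,0],[0,0,0]],
    [[0,0,0],[0,0,0]]
  ]
}}

```text
time: 12.65
eef_pos: [0.5234, 0.1125, 0.0364]
tcp_rot: [0.015, 0.707, -0.707, -0.012]
contact_force: [4.0, 1.2, 1.2]
opening: 0.469
```

```bash
python3 -c "
from h import *
go(stn(-.0405-.046,-.065,.0365))
"
```

```text
t 12.65 pos [0.5234 0.1125 0.0364] F [4.  1.2 1.2] open 0.469 q [0.02 0.22 2.04 0.   0.88 1.63]
rot units [ 0.     -0.0005 -0.0007] shift now [ 0.288 -0.002 -0.012] shift after turn [ 0.288 -0.001 -0.013]
axes tool (cols) [[-1.0, 0.0, -0.04], [0.04, 0.0, -1.0], [-0.0, -1.0, -0.0]]
```

Request:
{"method": "send_rows", "body": {
  "plan": [
    [[0.05,0,0],[0,0,0]],
    [[0.05,0,0],[0,0,0]],
    [[0.05,0,0],[0,0,0]],
    [[0.05,0,0],[0,0,0]],
    [[0.05,0,0],[0,0,0]],
    [[0.06,0,0],[0,0,0]],
    [[0,0,0],[0,0,0]],
    [[0,0,0],[0,0,0]]
  ]
}}

```text
time: 13.45
eef_pos: [0.4839, 0.1141, 0.0362]
tcp_rot: [-0.013, -0.707, 0.707, 0.014]
contact_force: [0.7, -0.5, 6.7]
opening: 0.465
```

```bash
python3 -c "
from h import *
go(stn(-.0405-.046,-.065,.0365))
s=read_camera('side');crop(s,270,165,370,265,6,'pics/s5.png')
"
```

```text
t 13.45 pos [0.4839 0.1141 0.0362] F [ 0.7 -0.5  6.7] open 0.465 q [ 0.03  0.14  2.13 -0.    0.87  1.64]
rot units [-0.     -0.0004  0.0002] shift now [-0.041 -0.002 -0.012] shift after turn [-0.041 -0.002 -0.011]
axes tool (cols) [[-1.0, -0.0, -0.04], [0.04, -0.0, -1.0], [0.0, -1.0, 0.0]]
```

View pics/s5.png

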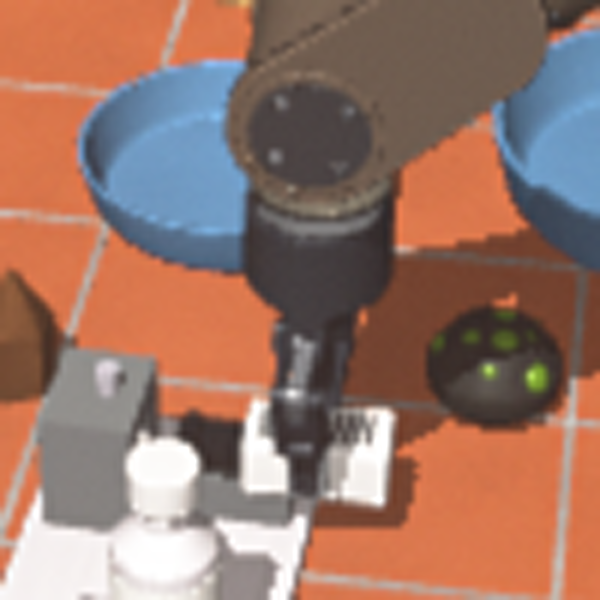

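The logger is out of the socket, with the black tongue visible at (205,440) and a gap to the block. I lift it and carry it over the bowl.

Request:
{"method": "send_rows", "body": {
  "plan": [
    [[0,-0.1,0],[0,0,0]],
    [[0,-0.2,0],[0,0,0]],
    [[0,-0.2,0],[0,0,0]],
    [[0,-0.2,0],[0,0,0]],
    [[0,0,0.1],[0,0,0]],
    [[0,0,0.2],[0,0,0]],
    [[-0.08,0,0.25],[0,0,0]],
    [[-0.1,0,0.25],[0,0,0]],
    [[-0.1,0,0.25],[0,0,0]],
    [[-0.1,0,0.25],[0,0,0]],
    [[-0.1,0,0.25],[0,0,0]],
    [[0,0,0.25],[0,0,0]]
  ]
}}

```text
time: 14.7
eef_pos: [0.5325, -0.1054, 0.1173]
tcp_rot: [0.012, 0.708, -0.706, -0.015]
contact_force: [0.3, -0.7, -0.8]
opening: 0.468
```

Request:
{"method": "send_rows", "body": {
  "plan": [
    [[0,0,0.25],[0,0,0]],
    [[0,0,0.2],[0,0,0]],
    [[0,0,0.2],[0,0,0]],
    [[0,0,0.1],[0,0,0]],
    [[0,0,0],[0,0,0]],
    [[0,0,0],[0,0,0]]
  ]
}}

```text
time: 15.3
eef_pos: [0.5296, -0.1931, 0.1186]
tcp_rot: [0.013, 0.708, -0.706, -0.014]
contact_force: [-0.1, -0.0, -1.9]
opening: 0.466
```

```bash
python3 -c "
from h import *
go(np.array([.5567,-.1943,.0033]))
"
```

```text
t 15.3 pos [ 0.5296 -0.1931  0.1186] F [-0.1 -0.  -1.9] open 0.466 q [-0.53  0.15  1.93  0.    1.06  1.08]
rot units [ 0.0003 -0.0005  0.0004] shift now [-0.228  0.96   0.003] shift after turn [-0.226  0.961  0.002]
axes tool (cols) [[-1.0, -0.0, -0.04], [0.04, 0.0, -1.0], [0.0, -1.0, -0.0]]
```

Request:
{"method": "send_rows", "body": {
  "plan": [
    [[-0.115,0,0],[0,0,0]],
    [[-0.115,0,0],[0,0,0]],
    [[0,0.2,0],[0,0,0]],
    [[0,0.2,0],[0,0,0]],
    [[0,0.2,0],[0,0,0]],
    [[0,0.2,0],[0,0,0]],
    [[0,0.08,0],[0,0,0]],
    [[0,0,0],[0,0,0]],
    [[0,0,0],[0,0,0]]
  ]
}}

```text
time: 16.2
eef_pos: [0.5588, -0.1947, 0.015]
tcp_rot: [-0.013, -0.707, 0.707, 0.013]
contact_force: [-1.1, -0.8, -0.2]
opening: 0.469
```

```bash
python3 -c "
from h import *
go(np.array([.5567,-.1943,.0033]))
"
```

```text
t 16.2 pos [ 0.5588 -0.1947  0.015 ] F [-1.1 -0.8 -0.2] open 0.469 q [-0.51  0.36  1.91  0.    0.88  1.1 ]
rot units [-0.0001 -0.0003 -0.0002] shift now [ 0.018  0.097 -0.002] shift after turn [ 0.018  0.097 -0.002]
axes tool (cols) [[-1.0, 0.0, -0.04], [0.04, -0.0, -1.0], [-0.0, -1.0, 0.0]]
```

Request:
{"method": "send_rows", "body": {
  "plan": [
    [[0.01,0.03,0],[0,0,0]],
    [[0,0.03,0],[0,0,0]],
    [[0,0.01,0],[0,0,0]],
    [[0,0,0],[0,0,0]],
    [[0,0,0],[0,0,0]]
  ]
}}

```text
time: 16.7
eef_pos: [0.5571, -0.195, 0.0059]
tcp_rot: [-0.013, -0.707, 0.707, 0.013]
contact_force: [-0.3, 0.7, -1.2]
opening: 0.466
```

Request:
{"method": "send_rows", "body": {
  "plan": [
    [[0,0.01,0],[0,0,0]],
    [[0,0.01,0],[0,0,0]],
    [[0,0,0],[0,0,0]]
  ]
}}

```text
time: 17.0
eef_pos: [0.5571, -0.195, 0.0034]
tcp_rot: [-0.013, -0.707, 0.707, 0.013]
contact_force: [0.9, 0.1, -1.8]
opening: 0.471
```

Not quite touching yet. I step down 1 mm at a time.

Request:
{"method": "send_rows", "body": {
  "plan": [
    [[0,0.01,0],[0,0,0]],
    [[0,0,0],[0,0,0]],
    [[0,0,0],[0,0,0]]
  ]
}}

```text
time: 17.3
eef_pos: [0.5571, -0.195, 0.0033]
tcp_rot: [0.013, 0.707, -0.707, -0.013]
contact_force: [-3.6, 1.7, 5.3]
opening: 0.469
```

Request:
{"method": "send_rows", "body": {
  "plan": [
    [[0,0.008,0],[0,0,0]],
    [[0,0,0],[0,0,0]],
    [[0,0,0],[0,0,0]]
  ]
}}

```text
time: 17.6
eef_pos: [0.5571, -0.195, 0.0033]
tcp_rot: [0.013, 0.707, -0.707, -0.014]
contact_force: [-5.3, 2.2, 10.7]
opening: 0.468
```

Touchdown at TCP z = 0.0033, as predicted. I relax and release in stages.

Request:
{"method": "send_rows", "body": {
  "plan": [
    [[0,-0.01,0],[0,0,0]],
    [[0,0,0],[0,0,0]]
  ]
}}

```text
time: 17.8
eef_pos: [0.5573, -0.1951, 0.0033]
tcp_rot: [-0.013, -0.707, 0.707, 0.013]
contact_force: [-2.7, 1.4, 6.0]
opening: 0.464
```

Request:
{"method": "send_rows", "body": {
  "plan": [
    [[0,0,0],[0,0,0]],
    [[0,0,0],[0,0,0]],
    [[0,0,0],[0,0,0]],
    [[0,0,0],[0,0,0]]
  ],
  "gripper": 0.3
}}

```text
time: 18.2
eef_pos: [0.5569, -0.1948, 0.002]
tcp_rot: [0.013, 0.707, -0.707, -0.013]
contact_force: [-0.1, 0.6, -0.7]
opening: 0.696
```

Request:
{"method": "send_rows", "body": {
  "plan": [
    [[0,-0.05,0],[0,0,0]],
    [[0,-0.1,0],[0,0,0]],
    [[0,-0.25,0],[0,0,0]],
    [[0,-0.3,0],[0,0,0]],
    [[0,-0.35,0],[0,0,0]],
    [[0,-0.35,0],[0,0,0]],
    [[0,-0.35,0],[0,0,0]],
    [[0,-0.2,0],[0,0,0]],
    [[0,0,0],[0,0,0]]
  ]
}}

```text
time: 19.1
eef_pos: [0.5594, -0.1962, 0.2436]
tcp_rot: [-0.017, -0.705, 0.709, 0.01]
contact_force: [0.2, -0.6, 0.4]
opening: 0.701
```

```bash
python3 -c "
from h import *
go(stn(-.045,.085,.235))
s=read_camera('side');t=read_camera('top')
cv2.imwrite('pics/b1.png',np.hstack([cv2.resize(s['img'][165:225,275:355],(400,300),interpolation=cv2.INTER_CUBIC),cv2.resize(t['img'][155:240,330:420],(400,378))[:300]]))
"
```

```text
t 19.1 pos [ 0.5594 -0.1962  0.2436] F [ 0.2 -0.6  0.4] open 0.701 q [-0.51  0.08  1.77 -0.    1.27  1.1 ]
rot units [-0.0009 -0.0004 -0.0017] shift now [ 0.343  0.047 -3.822] shift after turn [ 0.332  0.072 -3.823]
axes tool (cols) [[-1.0, 0.01, -0.04], [0.04, -0.01, -1.0], [-0.01, -1.0, 0.01]]
```

View pics/b1.png

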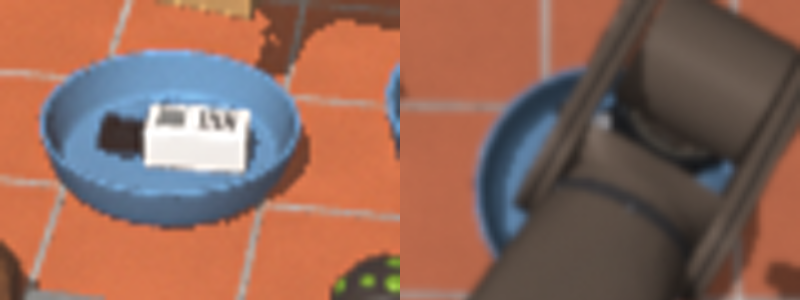

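The logger lies flat and centred in the small bowl (side crop, white case at (197,137), tongue at (122,133)). Now I go to the nozzle cap with the gripper shut.

Request:
{"method": "send_rows", "body": {
  "plan": [
    [[0.02,0,-0.15],[0,0,0]],
    [[0.03,0,-0.3],[0,0,0]],
    [[0.03,0,-0.35],[0,0,0]],
    [[0.03,0,-0.35],[0,0,0]],
    [[0.03,0,-0.35],[0,0,0]],
    [[0.03,0,-0.35],[0,0,0]],
    [[0.03,0,-0.35],[0,0,0]],
    [[0.03,0,-0.35],[0,0,0]],
    [[0.03,0,-0.35],[0,0,0]],
    [[0.03,0,-0.35],[0,0,0]],
    [[0.03,0,-0.35],[0,0,0]],
    [[0.01,0,-0.2],[0,0,0]]
  ],
  "gripper": 1,
  "grip_force": 20
}}

```text
time: 20.4
eef_pos: [0.5319, 0.2656, 0.2338]
tcp_rot: [-0.011, -0.707, 0.707, 0.014]
contact_force: [0.5, -1.2, 0.1]
opening: -0.002
```

Request:
{"method": "send_rows", "body": {
  "plan": [
    [[0,0,0],[0,0,0]],
    [[0,0,0],[0,0,0]],
    [[0,0,0],[0,0,0]]
  ]
}}

```text
time: 20.7
eef_pos: [0.5339, 0.2615, 0.2352]
tcp_rot: [-0.013, -0.707, 0.707, 0.014]
contact_force: [-0.2, -0.6, 0.6]
opening: -0.001
```

```bash
python3 -c "
from h import *
go(stn(-.045,.085,.176))
s=read_camera('side');crop(s,265,160,345,260,6,'pics/p1.png')
"
```

```text
t 20.7 pos [0.5339 0.2615 0.2352] F [-0.2 -0.6  0.6] open -0.001 q [ 0.29  0.1   1.77 -0.    1.27  1.89]
rot units [-0.0002 -0.0005  0.0003] shift now [-0.014  0.493 -0.019] shift after turn [-0.013  0.493 -0.019]
axes tool (cols) [[-1.0, -0.0, -0.04], [0.04, -0.0, -1.0], [0.0, -1.0, 0.0]]
```

View pics/p1.png

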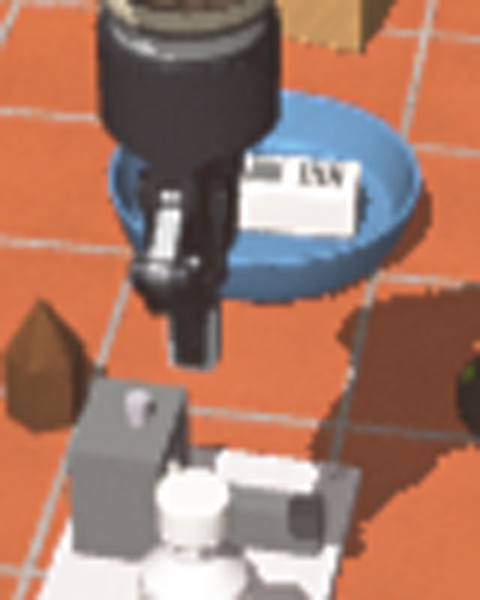

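The shut tip (195,365) is straight above the cap (193,490), about 67 mm up, as expected. I descend to just above it.

Request:
{"method": "send_rows", "body": {
  "plan": [
    [[-0.013,0.15,-0.018],[0,0,0]],
    [[0,0.15,0],[0,0,0]],
    [[0,0.14,0],[0,0,0]],
    [[0,0.05,0],[0,0,0]],
    [[0,0,0],[0,0,0]],
    [[0,0,0],[0,0,0]]
  ]
}}

```text
time: 21.35
eef_pos: [0.5369, 0.264, 0.1785]
tcp_rot: [0.014, 0.707, -0.707, -0.013]
contact_force: [0.5, -1.2, 0.6]
opening: 0.004
```

Request:
{"method": "send_rows", "body": {
  "plan": [
    [[0,0.02,0],[0,0,0]],
    [[0,0.02,0],[0,0,0]],
    [[0,0.02,0],[0,0,0]],
    [[0,0,0],[0,0,0]]
  ]
}}

```text
time: 21.75
eef_pos: [0.536, 0.2644, 0.1701]
tcp_rot: [-0.013, -0.707, 0.707, 0.014]
contact_force: [-0.5, 0.1, 0.1]
opening: 0.001
```

Request:
{"method": "send_rows", "body": {
  "plan": [
    [[0,0.02,0],[0,0,0]],
    [[0,0.02,0],[0,0,0]],
    [[0,0.015,0],[0,0,0]],
    [[0,0,0],[0,0,0]]
  ]
}}

```text
time: 22.15
eef_pos: [0.5363, 0.2644, 0.1637]
tcp_rot: [-0.013, -0.707, 0.707, 0.013]
contact_force: [-0.1, 0.2, -0.2]
opening: 0.003
```

Request:
{"method": "send_rows", "body": {
  "plan": [
    [[0,0.015,0],[0,0,0]],
    [[0,0.015,0],[0,0,0]],
    [[0,0,0],[0,0,0]],
    [[0,0,0],[0,0,0]]
  ]
}}

```text
time: 22.55
eef_pos: [0.5365, 0.2644, 0.1608]
tcp_rot: [0.014, 0.707, -0.707, -0.013]
contact_force: [-1.4, -0.5, 4.8]
opening: 0.003
```

Contact at about 0.162, so fully down should be about 0.154.

Request:
{"method": "send_rows", "body": {
  "plan": [
    [[0,0.015,0],[0,0,0]],
    [[0,0.015,0],[0,0,0]],
    [[0,0.015,0],[0,0,0]],
    [[0,0,0],[0,0,0]],
    [[0,0,0],[0,0,0]]
  ]
}}

```text
time: 23.05
eef_pos: [0.5365, 0.2644, 0.1555]
tcp_rot: [0.014, 0.707, -0.707, -0.013]
contact_force: [-2.3, -1.0, 6.0]
opening: -0.001
```

Request:
{"method": "send_rows", "body": {
  "plan": [
    [[0,0.015,0],[0,0,0]],
    [[0,0.01,0],[0,0,0]],
    [[0,0,0],[0,0,0]],
    [[0,0,0],[0,0,0]]
  ]
}}

```text
time: 23.45
eef_pos: [0.5366, 0.2645, 0.1554]
tcp_rot: [-0.013, -0.707, 0.707, 0.013]
contact_force: [-7.4, -3.3, 16.2]
opening: 0.002
```

The cap is at a hard stop: position fixed at 0.1554 and 16 N, after about 8 mm of travel. I release it and rise.

Request:
{"method": "send_rows", "body": {
  "plan": [
    [[0,0.005,0],[0,0,0]],
    [[0,0,0],[0,0,0]],
    [[0,-0.03,0],[0,0,0]],
    [[0,-0.03,0],[0,0,0]],
    [[0,-0.05,0],[0,0,0]],
    [[0,-0.1,0],[0,0,0]],
    [[0,-0.2,0],[0,0,0]],
    [[0,-0.3,0],[0,0,0]],
    [[0,-0.2,0],[0,0,0]],
    [[0,0,0],[0,0,0]],
    [[0,0,0],[0,0,0]]
  ]
}}

```text
time: 24.55
eef_pos: [0.5362, 0.2643, 0.2602]
tcp_rot: [0.013, 0.707, -0.707, -0.013]
contact_force: [0.2, -0.2, -0.6]
opening: 0.0
```

```bash
python3 - <<'E'
from h import *
go(stn(-.045,.085,.25))
s=read_camera('side')['img'];s0=cv2.imread('pics/side0.png')
def d(n,x0,y0,x1,y1):
    a=cv2.absdiff(s,s0)[y0:y1,x0:x1].max(2);print(n,"changed px",int((a>40).sum()),"of",a.size)
d("bottle cap",288,236,308,254);d("brush",345,268,410,315);d("cup",248,315,280,350);d("box",303,143,335,168);d("label",245,172,268,205);d("wulf",222,214,255,245);d("basalt",338,214,368,238);d("purple",293,320,345,355)
hs=cv2.cvtColor(s,cv2.COLOR_BGR2HSV);m=cv2.inRange(hs,(95,90,30),(125,255,255));m[:165]=0;m[215:]=0;m[:,:275]=0;m[:,345:]=0
k=max(cv2.findContours(m,0,1)[0],key=cv2.contourArea);print("bowl bbox",cv2.boundingRect(k),"was 284 176 51 34")
E
```

```text
t 24.55 pos [0.5362 0.2643 0.2602] F [ 0.2 -0.2 -0.6] open 0.0 q [ 0.29  0.09  1.73 -0.    1.32  1.9 ]
rot units [ 0.     -0.0005 -0.    ] shift now [0.005 0.085 0.005] shift after turn [0.005 0.085 0.005]
axes tool (cols) [[-1.0, 0.0, -0.04], [0.04, 0.0, -1.0], [-0.0, -1.0, -0.0]]
bottle cap changed px 43 of 360
brush changed px 0 of 3055
cup changed px 0 of 1120
box changed px 236 of 800
label changed px 0 of 759
wulf changed px 0 of 1023
basalt changed px 219 of 720
purple changed px 0 of 1820
bowl bbox (301, 175, 34, 35) was 284 176 51 34
```

The box region is covered by the arm, and the basalt change may be the arm's shadow. I'll check both in the top view, and the cap's upper edge too.

```bash
python3 - <<'E'
from h import *
c={n:read_camera(n)['img'] for n in('top','side')}
for n,(x0,y0,x1,y1) in(('top',(305,235,337,265)),('side',(338,212,368,240))):
    for im in(cv2.imread(f'pics/{n}0.png'),c[n]):
        g=cv2.inRange(cv2.cvtColor(im[y0:y1,x0:x1],cv2.COLOR_BGR2HSV),(35,90,30),(75,255,255));ys,xs=np.nonzero(g);print(n,"green",len(xs),xs.mean().round(2),ys.mean().round(2))
t0=cv2.imread('pics/top0.png')
for nm,(x0,y0,x1,y1) in dict(box=(438,182,486,218),quartz=(308,162,326,180),wulf=(284,130,324,155)).items():
    print(nm,int((cv2.absdiff(c['top'],t0)[y0:y1,x0:x1].max(2)>40).sum()))
# bowl rim in top
m=cv2.inRange(cv2.cvtColor(c['top'],cv2.COLOR_BGR2HSV),(95,90,30),(125,255,255));m[:160]=0;m[240:]=0;m[:,:330]=0;m[:,420:]=0
print("bowl",cv2.fitEllipse(max(cv2.findContours(m,0,1)[0],key=cv2.contourArea)))
for im in(cv2.imread('pics/side0.png'),c['side']): print("cap col 296",im[234:256:1,296].max(1).tolist())
E
```

```text
top green 76 15.57 15.79
top green 84 15.0 15.71
side green 50 15.12 10.76
side green 31 16.68 12.32
box 0
quartz 0
wulf 0
bowl ((376.0257873535156, 198.08782958984375), (53.91499710083008, 56.25626754760742), 112.38044738769531)
cap col 296 [198, 189, 236, 255, 247, 247, 248, 248, 249, 249, 250, 252, 242, 237, 236, 236, 233, 213, 233, 229, 245, 254]
cap col 296 [112, 107, 105, 124, 235, 253, 252, 252, 252, 252, 253, 254, 247, 244, 243, 243, 240, 223, 240, 236, 250, 255]
```

```bash
python3 -c "
from plant import *
print(sign_off())"
```

```text
the job is handed in; nothing more can be done
None
```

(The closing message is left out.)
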